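# Load the sample changer and index it to the reader

## Task

Take the yellow-capped sample cell from the blue rack, put it in the one empty pocket of the sample changer and press it gently but fully home onto the bottom of the pocket, past the drag of the retaining spring. Then turn the carousel one click clockwise seen from above (it has an orange knob), so that the cell stands at the reader, and let go. The cell is delicate: never force it, and leave the other two cells in the rack.

Things in the scene. Friction and masses are not known exactly. Their poses are not given: they have to be found in the camera images.
- cell_yellow_mid (a point): Mid-point (on the axis, 38 mm above the foot, z up) of the yellow-capped cell, 76 mm tall, about 70 g: steel shaft 22 mm in diameter, 48 mm long, the lowest 10 mm tapering to 13 mm, then a yellow cylindrical cap 26 mm in diameter, 28 mm high, from 10 to 38 mm above this point: grip it there. It stands in any one of the rack's holes.
- cell_white_mid (a point): The same point of a like cell with a white cap, in the rack; to be left alone.
- cell_red_mid (a point): The same point of a like cell with a red cap, in the rack; to be left alone.
- rack: Fixed blue block 70 x 190 x 50 mm, origin at the centre of its underside, long along its y. Three holes of 24.5 mm, 44 mm deep, at y = -60, 0 and +60 mm, a cell in each; the caps begin 4 mm above the block.
- changer: Fixed sample changer, origin under its centre on the bench, z up: white housing 250 x 250 x 58 mm; grey reader tower 60 x 50 x 135 mm at its (x, y) = (-85, 158) mm. On it turns a disc 216 mm across (top 70 mm up) with six black tubes, 33 mm wide, 50 mm high, 60 degrees apart on an 80 mm radius. Five hold fixed grey-capped cells (tops 153 mm up); the empty one starts on the -x side.
- pocket_mouth (a point): Centre of the empty tube's rim, 120 mm above the bench; turns with the carousel, x axis to its centre. Bore 25 mm. A sprung ball 11 mm below the rim drags on the shaft (2 to 11 N, most as it is passed), so a cell neither drops home nor springs back. The depth stop's setting is unknown: fully home, the cell's foot is 25 to 45 mm below the rim, felt as a sharp rise in resistance. Over 20 N of push may break the cell.
- plate (a joint): Green presence plate on the empty pocket's depth stop: 0 = up (no cell), 0.003 m = pressed right down onto the stop by a cell that is fully home. It tells nothing of the stop's height. Its spring is weak (under 2 N).
- knob_grip (a point): Point on the carousel's vertical axis, 185 mm above the bench, at which to grip the orange knob: an upright bar 44 mm long, 14 mm thick, from 153 to 198 mm above the bench, on a hub 44 mm across. The point's x axis lies along the bar, y across its thickness; it turns with the carousel.
- carousel (a joint): Angle of the carousel, rad, growing clockwise seen from above; 0 at the start, resting in a click. Clicks are 60 degrees (1.047 rad) apart and it centres itself when released within 3 degrees of one. Leaving a click takes about 0.2 to 0.5 N m; between clicks it turns with slight drag and stays where it is left.
Not all that is in view belongs to the job. What is shaped like the part that bears cell_yellow_mid but green or pink is not meant. There is more than one size of the rack; the one meant has the size given above.

How it is judged:
By the outcome, as a careful person would: the job done as asked, in the order asked, and still so for the second after the job is handed in, with the robot touching nothing.
It also fails if it takes over 56 s, if anything falls off the work surface, if the arm or the gripper's body presses on something with over 40 N, if the wrist force passes 120 N, or if a joint passes its speed limit or range.

## Robot

A 6-joint arm with a two-finger parallel gripper is mounted at the origin on the work surface. World frame = base frame: x ahead of the robot, y to its left, z up, the work surface at z = 0. Lengths are in m, angles in rad, forces in N, time in s.
With the tool pointing down it reaches from about 0.4 to 0.825 m from the base axis. Payload 7 kg.
Tool frame: the origin (TCP) lies on the mounting face of the last link; the fingertips stand 178 mm ahead of it and the grasp point (between the pads) lies arm.grip_depth ahead of it (arm.grip_depth is the distance from the TCP to the grasp point, in m); z points along the fingers, y is the direction in which the jaws open and shut (so a half turn about z gives the same grasp; the last joint's range is limited). The gripper opens to 88 mm and grips with 3 to 60 N. Pads are 19 mm wide; open, the fingers measure 130 mm over their backs; the gripper's body (78 mm by 193 mm) begins 47 mm behind the grasp point.
Start: joints at [-1.045, 0.359, 0.012, 0, -1.224, -0.288], TCP at [0.159, -0.656, 0.405] pointing down, gripper open.
Joint ranges: [-3.07, 3.07], [-1.43, 2.12], [-1.02, 1.25], [-3.03, 1.67], [-3.05, -0], [-3.03, 3.03]. Speed limits (rad/s): [2.39, 2.39, 3.01, 3.14, 3.14, 3.14].

## Interface

Orientations are given as [roll, pitch, yaw] about the fixed x, y, z axes, in that order (R = Rz(yaw) Ry(pitch) Rx(roll)).
In Python, from station import arm gives the robot as it stands.
- The arm moves only by the tool carry_out, never from a script. Its argument "targets" is a list that holds one entry, the list of rows, each a list of 7 numbers: the turn, a rotation vector about the tool's x, y, z in units of 8 degrees (1.0 is 8 degrees), then the shift along the tool's x, y, z in units of 2.5 cm (1.0 is 2.5 cm), then the opening, from -1 (shut) to 1 (fully open). A call has 1 to 20 rows; each row shifts and turns the commanded pose from where the row before left it, along the tool's axes as they then stand; what a row does not reach is not made up. A row lasts 1/8 s, in which the tool goes at most 62.5 mm and 10.7 degrees, less where a joint would pass 70% of its speed; a pose out of reach is approached as far as the arm can. A call with a number of a shift or a turn outside -1 to 1 is refused whole. A call with a gripper value outside its range is refused whole. The fingers move at their own pace and stop on an object; "squeeze" is the grip in N (left out, the last holds). Time passes only in rows, so rows that do not move let the fingers close. It gives the time, the measured TCP pose, the force and the opening at its end, in the units of the state.
- arm.get_state(): the state, without advancing time (a new reading comes with each control period).
- arm.grab_frame(name): name is "scene" or "top" or "wrist"; returns (picture, depth): 384x512x3 uint8, red, green, blue; 384x512 float32, m along the optical axis (not along the pixel's ray), 0 where there is no reading.
- arm.camera_model(name): a dict with "camera_matrix" (3x3 intrinsics, pixels), "distortion" ([k1, k2, p1, p2, k3] as OpenCV has them; the pictures are not rectified), "world_from_camera" (4x4, takes a point from camera to world coordinates). Camera axes: x right, y down, z forward; pixel columns grow to the right and rows downward; lengths in m; the calibration is good to about 2 mm. A picture is of the moment at which its call begins: read the wrist's pose just before it. camera_model takes no time and is no camera call; for the wrist camera it gives the pose at the moment of the call.
- arm.job_done(): hands the job in, once; it reports no verdict.
Trained networks look in the newest picture that a camera, given by its name, has taken for a name from the list of things; names that differ only in an ending like _2 or _b are one class to them, and where a whole thing is asked for, a point or a joint stands for the part that bears it (a point fixed in the world has none). Each returns a list of dicts, best first, with "conf" (0 to 1); they miss things now and then, are a little off and sometimes report something else, mostly with a low value. They report only what shows in the picture. A call takes as long as a camera call. They do not tell look-alikes from the thing itself.
- arm.spot_in(camera, query): "point" ([row, column] in pixels, amid what is visible of it).
- arm.landmark_of(camera, query): "point" ([row, column] in pixels: a listed point, or the origin of a listed thing).
The state is a dict: "t": time; "q": joint angles; "qd": joint speeds; "joint_efforts": joint torques, N m; "eef_pos": TCP position; "ee_rot": TCP orientation; "force": force on the tool from outside, world axes, zero at the start; "moment": the same for the moment, N m; "width": finger opening in m.
Only numpy, scipy, OpenCV 4.12 (cv2) and the standard library are available. Lean on these libraries where they do the work, as an engineer would, in place of code of your own. Each camera call takes 0.05 s, during which the arm holds its last target.

## Working session

There is one attempt and no reset: what is moved stays moved. The work goes in short steps, Python scripts to look and compute and a tool call to move; the robot and the scene stay as the last step left them, time stands still between calls to the robot, and variables do not carry over. Pictures are saved under pics/ and viewed, and the job is handed in when it is done.

Besides the shell and the picture viewer there is one more tool, called as name(argument=value, ...), one argument or row to a line, values as JSON. carry_out: Moves the arm, as the interface text tells. Its arguments: {"type":"object","properties":{"targets":{"type":"array"},"squeeze":{"type":"number"}},"required":["targets"]}

```bash
ls; mkdir -p pics
python3 - <<'E'
from station import arm
import cv2,numpy as np
print(arm.get_state(), arm.grip_depth)
for n in ("scene","top"):
    im,d=arm.grab_frame(n); cv2.imwrite(f"pics/{n}0.png",im[:,:,::-1]); np.save(f"pics/{n}0.npy",d)
    print(n,arm.camera_model(n))
    for q in ("cell_yellow_mid","cell_white_mid","cell_red_mid","rack","changer","pocket_mouth","knob_grip"):
        try: print(q,[(round(x['conf'],2),np.round(x['point']).tolist()) for x in arm.landmark_of(n,q)])
        except Exception as e: print(q,e)
print(arm.get_state()['t'])
E
```

```text
pics
{'t': 0.0, 'q': array([-1.04491828e+00,  3.59366527e-01,  1.10228594e-02, -3.77139635e-04,
       -1.22410355e+00, -2.88117928e-01]), 'qd': array([ 1.14483602e-03,  4.46873749e-04,  1.58933992e-05,  5.83388932e-04,
       -1.48065918e-03, -9.70040598e-04]), 'joint_efforts': array([ 7.48235880e-05, -5.82715237e+01,  2.93063557e+01,  6.99765980e+00,
        6.99490993e-03, -1.30438784e-04]), 'eef_pos': array([ 0.15893921, -0.65579867,  0.40371508]), 'ee_rot': array([ 3.13990906e+00, -1.29227861e-04, -2.90396086e+00]), 'force': array([-0.4887098 ,  0.06226153,  0.11428742]), 'moment': array([-0.01204722,  0.01513017, -0.02905959]), 'width': 0.0875698155828138} 0.1593
scene {'camera_matrix': array([[362.26203458,   0.        , 258.66393199],
       [  0.        , 362.26203458, 190.58749227],
       [  0.        ,   0.        ,   1.        ]]), 'distortion': array([-0.07661839,  0.        ,  0.        ,  0.        ,  0.        ]), 'world_from_camera': array([[ 0.31540196,  0.66459632, -0.67737237,  0.9531648 ],
       [ 0.94894254, -0.21678932,  0.22915158, -0.26230599],
       [ 0.0
[... 648 characters left out ...]
ion': array([-0.13229597,  0.        ,  0.        ,  0.        ,  0.        ]), 'world_from_camera': array([[ 0.01674312, -0.99448901,  0.10349532,  0.39134028],
       [-0.99973881, -0.01504076,  0.01720735, -0.11695656],
       [-0.01555587, -0.10375639, -0.99448108,  1.05517557],
       [ 0.        ,  0.        ,  0.        ,  1.        ]])}
cell_yellow_mid [(0.67, [140.0, 310.0]), (0.57, [218.0, 294.0]), (0.4, [178.0, 321.0])]
cell_white_mid [(0.62, [174.0, 345.0])]
cell_red_mid [(0.59, [175.0, 296.0])]
rack [(0.87, [180.0, 315.0]), (0.77, [264.0, 347.0])]
changer [(0.72, [155.0, 185.0])]
pocket_mouth [(0.79, [180.0, 172.0]), (0.67, [178.0, 321.0])]
knob_grip [(0.86, [145.0, 168.0])]
0.8
```

View pics/scene0.png

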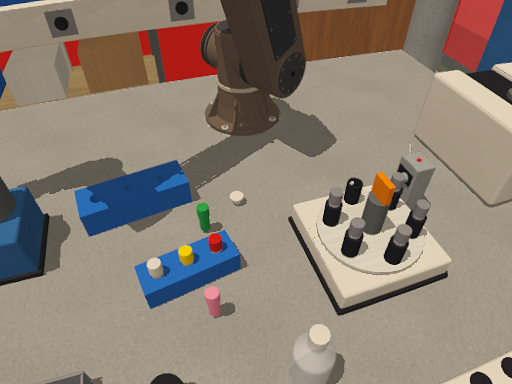

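View pics/top0.png

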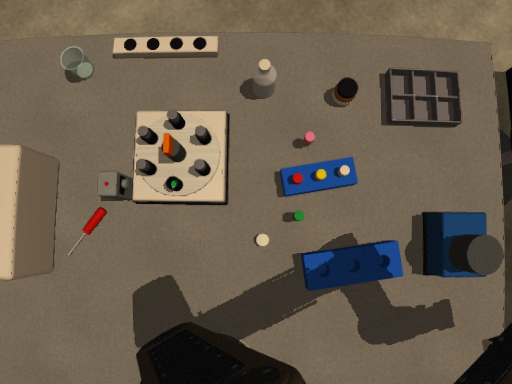

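The scene shows these candidates (top view, row/col):
- Yellow cap in the middle hole of the small rack, at about (174,321).
- Pink look-alike at (137,310) and green look-alike at (215,299), both loose on the bench.
- White (171,345) and red (178,297) caps in the same rack.

The larger blue block at (264,352) is the wrong-size, empty rack. I choose the yellow cap in the small rack and will check it in a close crop.

```bash
cat > h.py <<'E'
from station import arm
import cv2,numpy as np
from scipy.spatial.transform import Rotation as R
def cloud(d,cm):
    K,D,T=cm['camera_matrix'],cm['distortion'],cm['world_from_camera']
    h,w=d.shape; v,u=np.mgrid[:h,:w]
    p=cv2.undistortPoints(np.stack([u,v],-1).reshape(-1,1,2).astype(np.float64),K,D).reshape(h,w,2)
    P=np.dstack([p[...,0]*d,p[...,1]*d,d]); return P@T[:3,:3].T+T[:3,3]
def hsv(im): return cv2.cvtColor(im,cv2.COLOR_RGB2HSV)
def proj(X,cm):
    T=np.linalg.inv(cm['world_from_camera'])
    q,_=cv2.projectPoints(np.atleast_2d(X).astype(float),cv2.Rodrigues(T[:3,:3])[0],T[:3,3],cm['camera_matrix'],cm['distortion']); return q.reshape(-1,2)
def ray_z(px,z,cm):  # px (u,v) -> world at height z
    p=cv2.undistortPoints(np.array(px,float).reshape(-1,1,2),cm['camera_matrix'],cm['distortion']).reshape(-1,2)
    T=cm['world_from_camera']; r=np.c_[p,np.ones(len(p))]@T[:3,:3].T; s=(z-T[2,3])/r[:,2]; return T[:3,3]+r*s[:,None]
E
cat > a.py <<'E'
from h import *
for n in ("scene","top"):
    im=cv2.imread(f"pics/{n}0.png")[:,:,::-1].copy(); d=np.load(f"pics/{n}0.npy"); cm=arm.camera_model(n)
    W=cloud(d,cm); H=hsv(im); h,s,v=[H[...,i].astype(int) for i in range(3)]
    ok=(d>0)&(W[...,0]>0.3)&(np.abs(W[...,1])<.4)
    y=ok&(abs(h-27)<5)&(s>150)&(v>100)&(W[...,2]>.06); P=W[y]
    print(n,'yellow n',len(P),P.mean(0),P.min(0),P.max(0)); t=P[P[:,2]>P[:,2].max()-.006]; print(' top',len(t),t.mean(0),(t.min(0)+t.max(0))/2)
    o=ok&(abs(h-13)<5)&(s>180)&(W[...,2]>.1); P=W[o]; t=P[P[:,2]>.19]; print(' orange',len(P),P[:,2].max(),len(t))
    if len(t)>4:
        r=cv2.minAreaRect((t[:,:2]*1000).astype(np.float32)); print(r)
    b=ok&(abs(h-110)<8)&(s>150)&(abs(W[...,2]-.05)<.006); nn,lab,st,ce=cv2.connectedComponentsWithStats(b.astype(np.uint8))
    for i in range(1,nn):
        if st[i,4]>200: print(' blue',st[i],cv2.minAreaRect((W[lab==i][:,:2]*1000).astype(np.float32)))
    q=ok&(abs(W[...,2]-.058)<.005)&(s<90)&(W[...,1]>-.05); nn,lab,st,ce=cv2.connectedComponentsWithStats(q.astype(np.uint8))
    for i in range(1,nn):
        if st[i,4]>200: print(' housing',st[i],cv2.minAreaRect((W[lab==i][:,:2]*1000).astype(np.float32)))
    q=ok&(abs(W[...,2]-.070)<.004)&(s<90)&(W[...,1]>-.05); 
    for lo,hi in ((.148,.158),(.115,.124)):
      q=ok&(W[...,2]>lo)&(W[...,2]<hi)&(s<100)&(W[...,1]>-.05); nn,lab,st,ce=cv2.connectedComponentsWithStats(q.astype(np.uint8))
      for i in range(1,nn):
        if st[i,4]>20: 
            P=W[lab==i]; print(' comp',lo,st[i].tolist(),P.mean(0).round(4),((P.min(0)+P.max(0))/2).round(4))
    c=im[150:310,100:260] if n=='scene' else im[100:240,90:370]
    cv2.imwrite(f"pics/{n}0c.png",cv2.resize(c[:,:,::-1],None,fx=(3 if n=='scene' else 2.8),fy=(3 if n=='scene' else 2.8),interpolation=cv2.INTER_CUBIC))
E
python3 a.py
```

```text
scene yellow n 198 [ 0.53788495 -0.26336806  0.07745108] [ 0.52078044 -0.27489507  0.06037337] [ 0.54645505 -0.25164683  0.08459055]
 top 125 [ 0.5344908  -0.26323711  0.08179584] [ 0.53352467 -0.26324087  0.08164262]
 orange 504 0.20128695011036518 193
((582.8208618164062, 98.56260681152344), (42.09272003173828, 14.630548477172852), 2.9887232780456543)
 blue [110 185  79  30 326] ((343.9737854003906, -311.747802734375), (6.889698028564453, 179.010009765625), 8.599425315856934)
 blue [ 135  230  105   68 2328] ((533.7341918945312, -263.144775390625), (72.54529571533203, 188.69171142578125), 10.927481651306152)
 housing [ 293  196  159  103 3367] ((582.7095947265625, 98.92757415771484), (240.31007385253906, 239.8320770263672), 0.22084011137485504)
 comp 0.148 [392, 172, 13, 11, 108] [0.5432 0.1671 0.1529] [0.5424 0.1688 0.152 ]
 comp 0.148 [330, 187, 14, 11, 123] [0.5436 0.0297 0.1529] [0.5423 0.0299 0.152 ]
 comp 0.148 [367, 191, 25, 18, 161] [0.5861 0.0878 0.1526] [0.5829 0.0968 0.152 ]
 comp 0.148 [416, 199, 15, 13, 129] [0.623  0.1676 0.1525] [0.622  0.1688 0.1517]
 comp 0.148 [35
[... 1773 characters left out ...]
11, 98] [0.5398 0.1653 0.1523] [0.5398 0.1655 0.1522]
 comp 0.148 [194, 159, 12, 11, 94] [0.5421 0.0269 0.1525] [0.5416 0.0268 0.1524]
 comp 0.115 [168, 112, 14, 13, 53] [0.6556 0.0941 0.1196] [0.6607 0.098  0.1195]
 comp 0.115 [140, 127, 14, 14, 56] [0.6166 0.1607 0.1193] [0.6212 0.1656 0.1198]
 comp 0.115 [196, 128, 14, 14, 50] [0.6145 0.0235 0.1196] [0.6195 0.027  0.1193]
 comp 0.115 [140, 160, 12, 13, 43] [0.5379 0.1595 0.1189] [0.5407 0.1647 0.119 ]
 comp 0.115 [195, 160, 14, 13, 52] [0.5377 0.0214 0.1196] [0.5419 0.0264 0.1195]
 comp 0.115 [114, 173, 8, 24, 47] [0.4932 0.2291 0.1187] [0.4943 0.2327 0.1196]
 comp 0.115 [166, 176, 14, 13, 61] [0.5021 0.0977 0.1194] [0.5022 0.0961 0.1192]
```

```bash
cat > b.py <<'E'
from h import *
for n in ("scene","top"):
    d=np.load(f"pics/{n}0.npy"); cm=arm.camera_model(n); W=cloud(d,cm)
    m=(d>0)&(W[...,2]>.1)&(W[...,0]>0.05)&(W[...,1]<-.1)&(W[...,0]<.9)&(W[...,1]>-.9)
    nn,lab,st,ce=cv2.connectedComponentsWithStats(m.astype(np.uint8))
    for i in range(1,nn):
        if st[i,4]>30: P=W[lab==i]; print(n,st[i].tolist(),P.min(0).round(3),P.max(0).round(3))
E
python3 b.py
cat > mv.py <<'E'
# print tool-frame shift/turn needed in units to reach grasp point xyz with yaw(deg)
from h import *
def need(x,y,z,yawdeg):
    s=arm.get_state(); Rm=R.from_euler('xyz',s['ee_rot']).as_matrix(); p=s['eef_pos']; g=p+Rm[:,2]*arm.grip_depth
    T=R.from_euler('xyz',[180,0,yawdeg],degrees=True).as_matrix()
    rv=R.from_matrix(Rm.T@T).as_rotvec(degrees=True)
    dw=np.array([x,y,z])-g
    print('t',round(s['t'],2),'grasp',g.round(4),'rpy',np.degrees(s['ee_rot']).round(2),'F',s['force'].round(2),'w',round(s['width'],4),'q',s['q'].round(2))
    print('turn units',(rv/8).round(3),'shift units now-axes',(Rm.T@dw/.025).round(3),'after-turn axes',(T.T@dw/.025).round(3))
    return Rm,g
E
python3 -c "
from mv import *
need(.5335,-.2645,.22,-79.3)"
```

```text
scene [0, 176, 29, 73, 1449] [ 0.281 -0.598  0.1  ] [ 0.443 -0.557  0.178]
scene [294, 324, 40, 50, 1469] [ 0.754 -0.15   0.1  ] [ 0.815 -0.1    0.163]
top [256, 59, 20, 27, 420] [ 0.754 -0.149  0.1  ] [ 0.811 -0.1    0.163]
top [440, 212, 64, 66, 3463] [ 0.28  -0.681  0.1  ] [ 0.44  -0.56   0.205]
top [454, 323, 58, 61, 1888] [ 0.135 -0.603  0.229] [ 0.29  -0.312  0.717]
top [236, 346, 71, 38, 1655] [ 0.264 -0.153  0.616] [ 0.289 -0.1    0.783]
t 0.8 grasp [ 0.159  -0.656   0.2454] rpy [-180.     -0.   -166.37] F [ 0.1  -0.66 -0.3 ] w 0.0875 q [-1.04  0.36  0.01  0.   -1.22 -0.29]
turn units [  0.     -0.    -10.884] shift units now-axes [-18.248  11.69    1.015] after-turn axes [-12.606 -17.628   1.015]
```

View pics/scene0c.png

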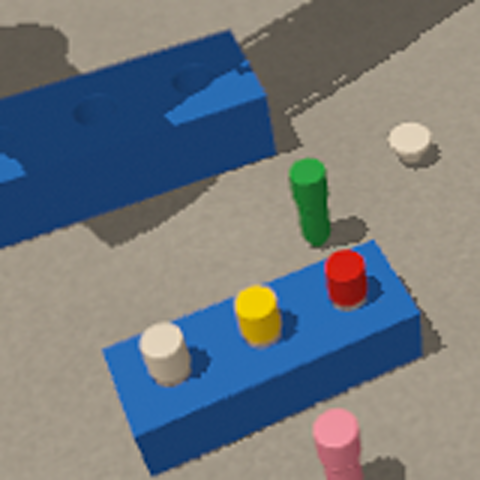

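Close crop: the yellow cap is in the middle hole of the small rack, with white on the left and red on the right. Green and pink are loose look-alikes. Moving above it now.

carry_out(
  targets=[
    [[0,0,0,-0.5,0.3,-1,1],[0,0,0,-0.96,0.62,0,1],[0,0,0,-0.96,0.62,0,1],[0,0,0,-0.96,0.62,0,1],[0,0,0,-0.96,0.62,0,1],[0,0,0,-0.96,0.62,0,1],[0,0,0,-0.96,0.62,0,1],[0,0,0,-0.96,0.62,0,1],[0,0,0,-0.96,0.62,0,1],[0,0,0,-0.96,0.62,0,1],[0,0,0,-0.96,0.62,0,1],[0,0,0,-0.96,0.62,0,1],[0,0,0,-0.96,0.62,0,1],[0,0,0,-0.96,0.62,0,1],[0,0,0,-0.96,0.62,0,1],[0,0,0,-0.96,0.62,0,1],[0,0,0,-0.96,0.62,0,1],[0,0,0,-0.96,0.62,0,1],[0,0,0,-0.96,0.62,0,1],[0,0,0,-0.48,0.3,0,1]],
  ],
)

```text
t: 3.3
eef_pos: [0.5342, -0.2618, 0.4297]
ee_rot: [-3.142, 0.0, -2.903]
force: [-0.4, -0.0, -0.8]
width: 0.0875
```

carry_out(
  targets=[
    [[0,0,-1,0,0,0,1],[0,0,-1,0,0,0,1],[0,0,-1,0,0,0,1],[0,0,-1,0,0,0,1],[0,0,-1,0,0,0,1],[0,0,-1,0,0,0,1],[0,0,-1,0,0,0,1],[0,0,-1,0,0,0,1],[0,0,-1,0,0,0,1],[0,0,-1,0,0,0,1],[0,0,-0.88,0,0,0,1],[0,0,0,0,0,0,1]],
  ],
)

```text
t: 4.8
eef_pos: [0.5332, -0.263, 0.4297]
ee_rot: [-3.142, -0.0, -1.386]
force: [-0.1, 0.1, 0.5]
width: 0.0878
```

Run:
```python
from mv import *
need(.5335,-.2645,.15,-79.3)
im,d=arm.grab_frame("wrist"); cm=arm.camera_model("wrist"); cv2.imwrite("pics/w1.png",im[:,:,::-1]); np.save("pics/w1.npy",d)
print(cm)
for q in ("cell_yellow_mid",): print([(round(x['conf'],2),np.round(x['point'],1).tolist()) for x in arm.landmark_of("wrist",q)])
W=cloud(d,cm); H=hsv(im); h,s,v=[H[...,i].astype(int) for i in range(3)]
y=(d>0)&(abs(h-27)<6)&(s>130)&(v>80); P=W[y]; print(len(P)); P=P[P[:,2]>P[:,2].max()-.008]; print(P.mean(0),(P.min(0)+P.max(0))/2,P.max(0)-P.min(0))
```

```text
t 4.8 grasp [ 0.5332 -0.263   0.2704] rpy [-180.    -0.   -79.4] F [-0.08  0.12  0.49] w 0.0878 q [-0.13  0.21 -0.13  0.   -1.22  0.31]
turn units [-0.    -0.    -0.013] shift units now-axes [ 6.200e-02 -1.000e-03  4.818e+00] after-turn axes [ 6.300e-02 -1.000e-03  4.818e+00]
{'camera_matrix': array([[289.19367879,   0.        , 255.37125243],
       [  0.        , 289.19367879, 190.82277798],
       [  0.        ,   0.        ,   1.        ]]), 'distortion': array([-0.04210841,  0.        ,  0.        ,  0.        ,  0.        ]), 'world_from_camera': array([[-9.83335944e-01, -1.73194830e-01, -5.52627531e-02,
         5.47928225e-01],
       [-1.81797472e-01,  9.37331056e-01,  2.97254388e-01,
        -3.43737890e-01],
       [ 3.16571568e-04,  3.02347553e-01, -9.53197701e-01,
         4.10538539e-01],
       [ 0.00000000e+00,  0.00000000e+00,  0.00000000e+00,
         1.00000000e+00]])}
[(0.85, [164.7, 254.6]), (0.78, [216.9, 321.3])]
342
[ 0.53237805 -0.26512841  0.08253072] [ 0.53233565 -0.2649712   0.0827151 ] [0.0242382  0.02444082 0.00436644]
```

View image.

View pics/w1.png

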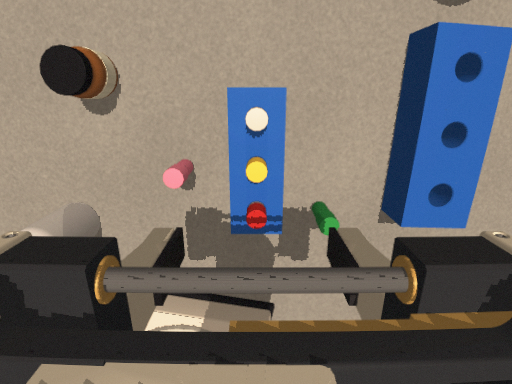

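Wrist view: yellow at (170,256) lies between white (119,256) and red (215,256), and the jaws straddle across the row. Measured cell axis is about (0.533, -0.265). Descending with a partial opening.

carry_out(
  targets=[
    [[0,0,0,0.08,0,0.9,0.35],[0,0,0,0,0,1,0.35],[0,0,0,0,0,1,0.35],[0,0,0,0,0,1,0.35],[0,0,0,0,0,1,0.35],[0,0,0,0,0,1,0.35],[0,0,0,0,0,1,0.35],[0,0,0,0,0,0.6,0.35],[0,0,0,0,0,0.3,0.35],[0,0,0,0,0,0.1,0.35],[0,0,0,0,0,0,0.35]],
  ],
  squeeze=20,
)

```text
t: 6.28
eef_pos: [0.534, -0.2647, 0.2327]
ee_rot: [-3.141, -0.0, -1.385]
force: [0.4, -0.0, 0.6]
width: 0.0592
```

Run:
```python
from mv import *
need(.533,-.265,.073,-79.3)
im,d=arm.grab_frame("wrist"); cv2.imwrite("pics/w2.png",im[:,:,::-1])
```

```text
t 6.28 grasp [ 0.5341 -0.2648  0.0734] rpy [-1.7996e+02 -2.0000e-02 -7.9340e+01] F [ 0.39 -0.01  0.61] w 0.0592 q [-0.13  0.39 -0.37  0.   -0.8   0.32]
turn units [-0.005 -0.003 -0.005] shift units now-axes [0.    0.046 0.016] after-turn axes [0.    0.046 0.016]
```

View pics/w2.png

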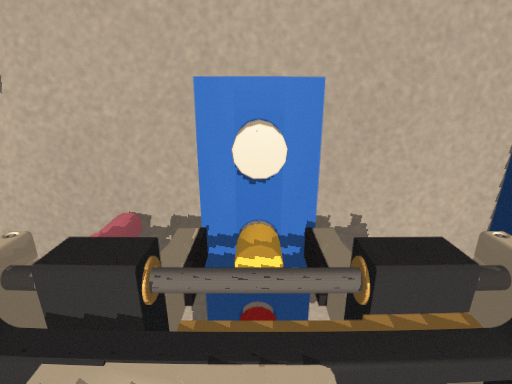

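The yellow cap (245,258) sits between the pads (cols 205 and 318), so I'm closing.

carry_out(
  targets=[
    [[0,0,0,0,0.04,0,-0.5],[0,0,0,0,0,0,-0.6],[0,0,0,0,0,0,-0.6],[0,0,0,0,0,0,-0.6],[0,0,0,0,0,0,-0.6],[0,0,0,0,0,0,-0.6]],
  ],
  squeeze=20,
)

```text
t: 7.08
eef_pos: [0.5328, -0.2649, 0.2322]
ee_rot: [3.142, -0.0, -1.385]
force: [0.5, 0.4, 1.3]
width: 0.0251
```

carry_out(
  targets=[
    [[0,0,0,0,0,-0.2,-0.6],[0,0,0,0,0,-0.5,-0.6],[0,0,0,0,0,-0.8,-0.6],[0,0,0,0,0,-0.8,-0.6],[0,0,0,0,0,-0.8,-0.6],[0,0,0,0,0,-1,-0.6],[0,0,0,0,0,-1,-0.6],[0,0,0,0,0,-1,-0.6],[0,0,0,0,0,-0.9,-0.6],[0,0,0,0,0,0,-0.6]],
  ],
)

```text
t: 8.32
eef_pos: [0.533, -0.265, 0.41]
ee_rot: [-3.137, -0.002, -1.384]
force: [-0.4, 0.3, -0.6]
width: 0.0257
```

Run:
```python
from mv import *
need(.502,.0975,.248,0)
im,d=arm.grab_frame("scene"); cv2.imwrite("pics/s3.png",im[:,:,::-1])
im,d=arm.grab_frame("wrist"); cv2.imwrite("pics/w3.png",im[:,:,::-1])
```

```text
t 8.32 grasp [ 0.5337 -0.2652  0.2507] rpy [-1.7976e+02 -1.1000e-01 -7.9330e+01] F [-0.37  0.31 -0.6 ] w 0.0257 q [-0.13  0.22 -0.16  0.   -1.18  0.32]
turn units [-0.016 -0.032 -9.916] shift units now-axes [-14.491  -1.441   0.089] after-turn axes [ -1.267 -14.507   0.11 ]
```

View pics/s3.png

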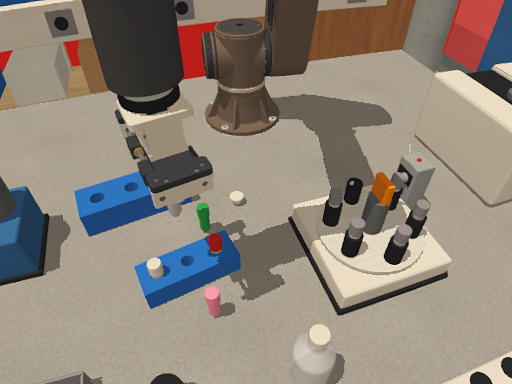

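View pics/w3.png

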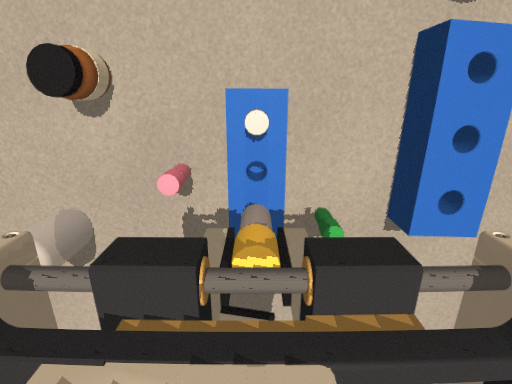

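Cell is held (yellow cap at (240,257) in the wrist view, its hole at (170,256) now empty), and white and red are still in place. Moving over the pocket.

carry_out(
  targets=[
    [[0,0,0,-0.5,-0.06,0,-0.6],[0,0,0,-1,-0.1,0,-0.6],[0,0,0,-1,-0.1,0,-0.6],[0,0,0,-1,-0.1,0,-0.6],[0,0,0,-1,-0.1,0,-0.6],[0,0,0,-1,-0.1,0,-0.6],[0,0,0,-1,-0.1,0,-0.6],[0,0,0,-1,-0.1,0,-0.6],[0,0,0,-1,-0.1,0,-0.6],[0,0,0,-1,-0.1,0,-0.6],[0,0,0,-1,-0.1,0,-0.6],[0,0,0,-1,-0.1,0,-0.6],[0,0,0,-1,-0.1,0,-0.6],[0,0,0,-1,-0.1,0,-0.6],[0,0,0,-1,-0.1,0,-0.6],[0,0,0,-0.49,-0.06,0,-0.6]],
  ],
)

```text
t: 10.42
eef_pos: [0.5001, 0.1117, 0.4065]
ee_rot: [3.14, -0.0, -1.383]
force: [0.2, -1.3, 0.3]
width: 0.0254
```

carry_out(
  targets=[
    [[0,0,-1,0,0,0,-0.6],[0,0,-1,0,0,0,-0.6],[0,0,-1,0,0,0,-0.6],[0,0,-1,0,0,0,-0.6],[0,0,-1,0,0,0,-0.6],[0,0,-1,0,0,0,-0.6],[0,0,-1,0,0,0,-0.6],[0,0,-1,0,0,0,-0.6],[0,0,-1,0,0,0,-0.6],[0,0,-0.92,0,0,0,-0.6],[0,0,0,0,0,0,-0.6]],
  ],
)

```text
t: 11.8
eef_pos: [0.5005, 0.1104, 0.4068]
ee_rot: [3.141, 0.001, -0.0]
force: [-0.1, -0.4, -1.6]
width: 0.0252
```

Run:
```python
from mv import *
need(.502,.0975,.248,0)
im,d=arm.grab_frame("wrist"); cm=arm.camera_model("wrist"); cv2.imwrite("pics/w4.png",im[:,:,::-1]); np.save("pics/w4.npy",d); np.save("pics/w4cm.npy",cm['world_from_camera'])
for q in ("pocket_mouth","knob_grip","cell_yellow_mid"): print(q,[(round(x['conf'],2),np.round(x['point'],1).tolist()) for x in arm.landmark_of("wrist",q)])
```

```text
t 11.8 grasp [0.5004 0.1103 0.2475] rpy [ 1.7998e+02  4.0000e-02 -3.0000e-02] F [-0.11 -0.35 -1.58] w 0.0252 q [ 0.6   0.09 -0.34 -0.   -1.15  0.97]
turn units [ 0.003  0.005 -0.003] shift units now-axes [ 0.065  0.512 -0.021] after-turn axes [ 0.064  0.512 -0.021]
pocket_mouth [(0.65, [190.8, 266.9])]
knob_grip [(0.67, [102.4, 269.4]), (0.56, [153.5, 510.2])]
cell_yellow_mid [(0.85, [234.9, 253.5]), (0.8, [223.5, 493.5])]
```

View pics/w4.png

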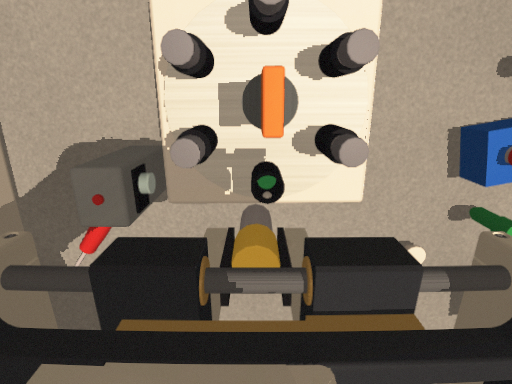

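```bash
cat > c.py <<'E'
from h import *
import sys
def fitc(P):
    A=np.c_[2*P,np.ones(len(P))]; s=np.linalg.lstsq(A,(P**2).sum(1),rcond=None)[0]; return s[:2],np.sqrt(s[2]+s[0]**2+s[1]**2)
def analyze(tag):
    im=cv2.imread(f"pics/{tag}.png")[:,:,::-1].copy(); d=np.load(f"pics/{tag}.npy"); cm=dict(arm.camera_model("wrist")); cm['world_from_camera']=np.load(f"pics/{tag}cm.npy")
    W=cloud(d,cm); H=hsv(im); h,s,v=[H[...,i].astype(int) for i in range(3)]
    near=np.hypot(W[...,0]-.502,W[...,1]-.0975)
    m=(d>0)&(near<.022)&(abs(W[...,2]-.12)<.004); P=W[m]; print('rim',len(P),P.mean(0).round(4),((P.min(0)+P.max(0))/2).round(4),P.min(0).round(4),P.max(0).round(4)); 
    r=np.hypot(*(P[:,:2]-((P.min(0)+P.max(0))/2)[:2]).T); print(' r',np.percentile(r,[0,10,50,90,100]).round(4))
    m=(d>0)&(near<.013)&(W[...,2]<.112); P=W[m]; print('inside',len(P),P[:,2].min() if len(P) else None)
    g=m&(abs(h-65)<20)&(s>100)&(v>60)
    if g.sum(): print('green',g.sum(),W[g].mean(0).round(4),W[g].min(0).round(4),W[g].max(0).round(4))
    c0=[]
    m=(d>0)&(abs(W[...,2]-.1525)<.004)&(s<100)&(np.hypot(W[...,0]-.582,W[...,1]-.0975)<.1)
    nn,lab,st,ce=cv2.connectedComponentsWithStats(m.astype(np.uint8))
    for i in range(1,nn):
        if st[i,4]>60: P=W[lab==i]; c=((P.min(0)+P.max(0))/2); print(' cap',st[i,4],c.round(4),(P.max(0)-P.min(0)).round(4))
    m=(d>0)&(abs(h-12)<6)&(s>170)&(W[...,2]>.192); P=W[m]
    if len(P): print('knob',len(P),cv2.minAreaRect((P[:,:2]*1000).astype(np.float32)),P[:,2].max())
    return im,d,W,H,cm
if __name__=="__main__":
    im,d,W,H,cm=analyze(sys.argv[1]); h,s,v=[H[...,i].astype(int) for i in range(3)]
    st=arm.get_state(); g=st['eef_pos']+R.from_euler('xyz',st['ee_rot']).as_matrix()[:,2]*arm.grip_depth
    print('grasp',g.round(4))
    m=(d>0)&(np.hypot(W[...,0]-g[0],W[...,1]-g[1])<.02)&(W[...,2]<g[2]+.02)&(W[...,2]>g[2]-.08)
    zs=W[m][:,2]; print('cell pts',m.sum(),zs.min(),zs.max())
    for lo in np.arange(-.07,.02,.01):
        k=m&(W[...,2]>=g[2]+lo)&(W[...,2]<g[2]+lo+.01)
        if k.sum()>8:
            P=W[k]; r,c=np.nonzero(k); print(round(lo,3),k.sum(),'x',(P[:,0].min()).round(4),(P[:,0].max()).round(4),'y',P[:,1].min().round(4),P[:,1].max().round(4),'ymid',((P[:,1].min()+P[:,1].max())/2).round(4))
    cv2.imwrite(f"pics/{sys.argv[1]}c.png",cv2.resize(im[130:290,170:340,::-1],None,fx=3.5,fy=3.5,interpolation=cv2.INTER_CUBIC))
E
python3 c.py w4
```

```text
rim 418 [0.5017 0.0989 0.1202] [0.5013 0.0987 0.1193] [0.4851 0.0827 0.116 ] [0.5175 0.1147 0.1226]
 r [0.012  0.0126 0.0143 0.016  0.017 ]
inside 293 0.07386956560834351
green 188 [0.4986 0.0982 0.0911] [0.4902 0.0893 0.0839] [0.5058 0.1076 0.0932]
 cap 137 [0.6497 0.0997 0.152 ] [0.0049 0.0182 0.0064]
 cap 1035 [0.6201 0.1683 0.1524] [0.0251 0.0259 0.0075]
 cap 1009 [0.6208 0.0306 0.1524] [0.0253 0.0258 0.0077]
 cap 766 [0.5808 0.1136 0.1541] [0.0404 0.0141 0.0044]
 cap 502 [0.5812 0.0825 0.1541] [0.0366 0.0107 0.0044]
 cap 757 [0.5413 0.03   0.1524] [0.0244 0.0249 0.0079]
 cap 750 [0.5409 0.168  0.1521] [0.0243 0.025  0.0071]
knob 1530 ((565.8485717773438, 103.93831634521484), (24.043766021728516, 74.8233642578125), 73.14926147460938) 0.3112609553684248
grasp [0.5006 0.1104 0.2477]
cell pts 3088 0.1909809140864191 0.26767838361016827
-0.06 87 x 0.5011 0.5112 y 0.0998 0.121 ymid 0.1104
-0.05 161 x 0.5 0.5112 y 0.0994 0.1213 ymid 0.1104
-0.04 175 x 0.4997 0.5112 y 0.0994 0.1209 ymid 0.1102
-0.03 146 x 0.5038 0.511 y 0.1006 0.1204 ymid 0.1105
-0.02 316 x 0.5008 0.5134 y 0.0935 0.127 ymid 0.1102
-0.01 530 x 0.5006 0.5135 y 0.0932 0.1281 ymid 0.1107
0.0 1246 x 0.4993 0.5134 y 0.0916 0.1291 ymid 0.1104
0.01 427 x 0.5007 0.513 y 0.0933 0.1275 ymid 0.1104
```

```bash
sleep 0.5; ls pics
```

```text
s3.png
scene0.npy
scene0.png
scene0c.png
top0.npy
top0.png
top0c.png
w1.npy
w1.png
w2.png
w3.png
w4.npy
w4.png
w4c.png
w4cm.npy
```

Wrist cloud: the cell hangs plumb with its axis at (0.5003, 0.1104), and the pocket centre is at (0.5011, 0.0988). The green plate shows inside at (182,267). Aligning and going down to just above the rim.

carry_out(
  targets=[
    [[0,0,0,0.03,0.46,0,-0.6],[0,0,0,0,0,0.3,-0.6],[0,0,0,0,0,0.7,-0.6],[0,0,0,0,0,0.7,-0.6],[0,0,0,0,0,0.4,-0.6],[0,0,0,0,0,0,-0.6],[0,0,0,0,0,0,-0.6]],
  ],
)

```text
t: 12.88
eef_pos: [0.5018, 0.099, 0.3552]
ee_rot: [-3.141, -0.001, 0.0]
force: [0.1, -0.4, -0.7]
width: 0.0255
```

```bash
python3 - <<'E'
from mv import *
need(.5011,.0988,.187,0)
im,d=arm.grab_frame("wrist"); cm=arm.camera_model("wrist"); cv2.imwrite("pics/w5.png",im[:,:,::-1]); np.save("pics/w5.npy",d); np.save("pics/w5cm.npy",cm['world_from_camera'])
im,d=arm.grab_frame("scene"); cv2.imwrite("pics/s5.png",cv2.resize(im[130:270,290:470,::-1],None,fx=4,fy=4,interpolation=cv2.INTER_CUBIC))
E
python3 c.py w5
```

```text
t 12.88 grasp [0.5019 0.099  0.1959] rpy [-1.7999e+02 -4.0000e-02  3.0000e-02] F [ 0.08 -0.38 -0.69] w 0.0255 q [ 0.58  0.13 -0.42  0.   -1.03  0.99]
turn units [-0.001 -0.005  0.003] shift units now-axes [-0.032  0.009  0.355] after-turn axes [-0.031  0.009  0.355]
rim 416 [0.5077 0.0988 0.1202] [0.5045 0.0989 0.1193] [0.4914 0.0828 0.1161] [0.5177 0.115  0.1225]
 r [0.0089 0.0108 0.0131 0.016  0.0183]
inside 239 0.07663999165125701
green 184 [0.4986 0.0988 0.0913] [0.4935 0.0897 0.0895] [0.5037 0.1077 0.0926]
 cap 1719 [0.6202 0.1686 0.1523] [0.0258 0.0262 0.0074]
 cap 1719 [0.621  0.0307 0.1524] [0.0258 0.0259 0.0077]
 cap 995 [0.5809 0.1151 0.1539] [0.0386 0.0126 0.0044]
 cap 1027 [0.5809 0.0839 0.1539] [0.0385 0.0126 0.0041]
 cap 1195 [0.5414 0.03   0.1524] [0.0247 0.0252 0.0075]
 cap 1169 [0.5406 0.168  0.1524] [0.0251 0.0249 0.0075]
 cap 124 [0.5085 0.0993 0.1525] [0.0079 0.0201 0.0078]
knob 2843 ((562.9476928710938, 89.35589599609375), (81.19731140136719, 33.33409118652344), 6.261404037475586) 0.2709051330948534
grasp [0.5019 0.0991 0.196 ]
cell pts 3481 0.11612681416808096 0.21599762561040065
-0.06 90 x 0.5023 0.5125 y 0.0888 0.1099 ymid 0.0993
-0.05 155 x 0.5014 0.5125 y 0.0882 0.11 ymid 0.0991
-0.04 174 x 0.5018 0.5125 y 0.0883 0.1098 ymid 0.099
-0.03 148 x 0.5052 0.5128 y 0.0894 0.1092 ymid 0.0993
-0.02 318 x 0.5021 0.5146 y 0.0823 0.116 ymid 0.0991
-0.01 518 x 0.5019 0.5148 y 0.0818 0.1164 ymid 0.0991
0.0 1133 x 0.5007 0.5147 y 0.0803 0.1179 ymid 0.0991
0.01 529 x 0.502 0.5144 y 0.0825 0.1159 ymid 0.0992
```

View pics/w5c.png

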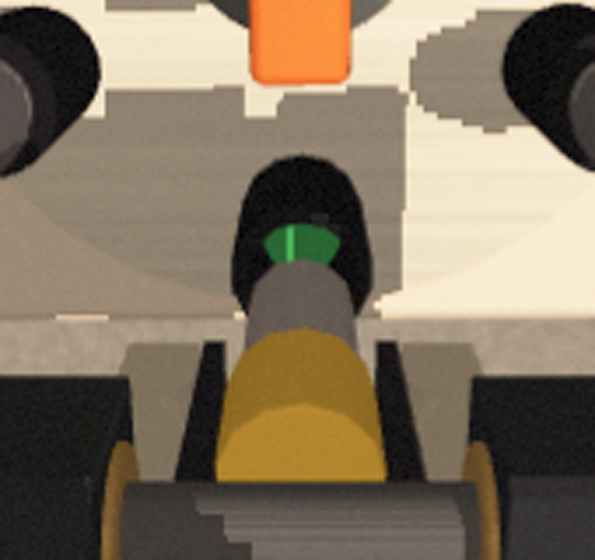

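View pics/s5.png

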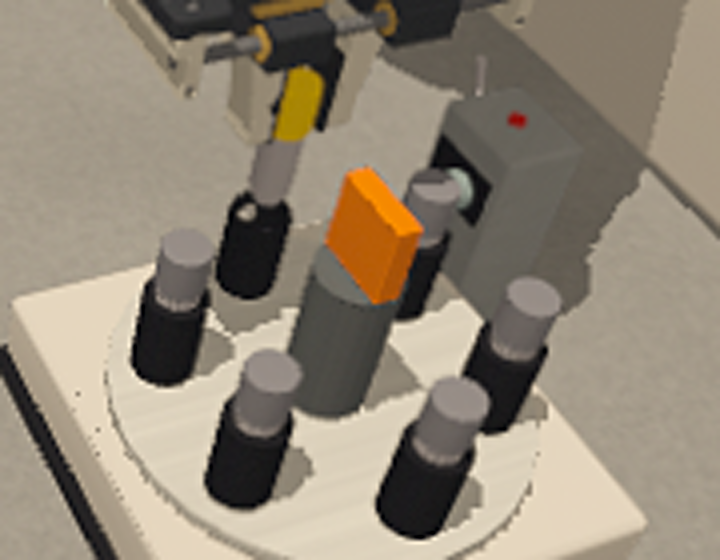

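The foot stands over the mouth, with the green plate visible beyond it and the centre within about 0.5 mm. Entering slowly.

carry_out(
  targets=[
    [[0,0,0,-0.02,0,0.1,-0.6],[0,0,0,0,0,0.15,-0.6],[0,0,0,0,0,0.15,-0.6],[0,0,0,0,0,0.15,-0.6],[0,0,0,0,0,0.1,-0.6],[0,0,0,0,0,0,-0.6]],
  ],
)

```text
t: 13.72
eef_pos: [0.501, 0.0989, 0.3382]
ee_rot: [3.141, 0.0, 0.0]
force: [0.1, -0.2, 0.7]
width: 0.0256
```

```bash
cat > st.py <<'E'
from mv import *
need(.5011,.0988,.187,0)
s=arm.get_state(); print('M',s['moment'].round(2))
E
python3 st.py
```

```text
t 13.72 grasp [0.5009 0.0989 0.1789] rpy [1.7999e+02 3.0000e-02 2.0000e-02] F [ 0.09 -0.15  0.72] w 0.0256 q [ 0.58  0.14 -0.44 -0.   -0.99  0.99]
turn units [0.002 0.003 0.003] shift units now-axes [ 0.008  0.003 -0.326] after-turn axes [ 0.008  0.003 -0.326]
M [-0.11  0.16 -0.01]
```

carry_out(
  targets=[
    [[0,0,0,0,0,0.08,-0.6],[0,0,0,0,0,0.08,-0.6],[0,0,0,0,0,0,-0.6]],
  ],
)

```text
t: 14.1
eef_pos: [0.5012, 0.099, 0.3344]
ee_rot: [-3.141, -0.0, 0.0]
force: [-0.1, 0.7, -0.9]
width: 0.0256
```

carry_out(
  targets=[
    [[0,0,0,0,0,0.08,-0.6],[0,0,0,0,0,0.04,-0.6],[0,0,0,0,0,0,-0.6]],
  ],
)

```text
t: 14.48
eef_pos: [0.5015, 0.0991, 0.3319]
ee_rot: [-3.141, -0.001, 0.001]
force: [2.6, -0.2, 3.6]
width: 0.0255
```

carry_out(
  targets=[
    [[0,0,0,0,0,0.06,-0.6],[0,0,0,0,0,0,-0.6]],
  ],
)

```text
t: 14.72
eef_pos: [0.5015, 0.0992, 0.3303]
ee_rot: [-3.141, -0.002, 0.001]
force: [3.9, 0.5, 3.7]
width: 0.0254
```

carry_out(
  targets=[
    [[0,0,0,0,0,0.06,-0.6],[0,0,0,0,0,0,-0.6]],
  ],
)

```text
t: 14.98
eef_pos: [0.5014, 0.0991, 0.3287]
ee_rot: [-3.141, -0.001, 0.001]
force: [4.6, 1.5, 3.0]
width: 0.0253
```

carry_out(
  targets=[
    [[0,0,0,0,0,0.06,-0.6],[0,0,0,0,0,0.06,-0.6],[0,0,0,0,0,0,-0.6]],
  ],
)

```text
t: 15.35
eef_pos: [0.5013, 0.0991, 0.3254]
ee_rot: [-3.141, -0.001, 0.0]
force: [5.5, 1.3, 1.0]
width: 0.0257
```

carry_out(
  targets=[
    [[0,0,0,0,0,0.06,-0.6],[0,0,0,0,0,0.04,-0.6],[0,0,0,0,0,0,-0.6]],
  ],
)

```text
t: 15.72
eef_pos: [0.5013, 0.099, 0.3228]
ee_rot: [-3.141, -0.001, 0.0]
force: [5.5, 0.1, 1.8]
width: 0.0254
```

```bash
python3 st.py
python3 - <<'E'
from h import *
im,d=arm.grab_frame("wrist"); cm=arm.camera_model("wrist"); cv2.imwrite("pics/w6.png",im[:,:,::-1]); np.save("pics/w6.npy",d); np.save("pics/w6cm.npy",cm['world_from_camera'])
E
python3 c.py w6
```

```text
t 15.72 grasp [0.5014 0.0991 0.1635] rpy [-1.7998e+02 -4.0000e-02  2.0000e-02] F [5.53 0.13 1.77] w 0.0254 q [ 0.58  0.16 -0.46  0.   -0.95  0.99]
turn units [-0.002 -0.005  0.003] shift units now-axes [-0.01   0.011 -0.938] after-turn axes [-0.011  0.011 -0.938]
M [ 0.16 -2.02 -0.01]
rim 609 [0.5091 0.0989 0.1203] [0.5055 0.099  0.12  ] [0.4936 0.0829 0.116 ] [0.5174 0.115  0.124 ]
 r [0.007  0.0083 0.0119 0.0156 0.0184]
inside 18 0.09349420456645499
 cap 2333 [0.6183 0.1686 0.1523] [0.0219 0.0265 0.0076]
 cap 2286 [0.6185 0.0305 0.1524] [0.0207 0.0264 0.0077]
 cap 1418 [0.5811 0.0835 0.1538] [0.0387 0.0121 0.0042]
 cap 1371 [0.5807 0.1153 0.1538] [0.0385 0.0119 0.004 ]
 cap 1714 [0.5411 0.0304 0.1522] [0.0255 0.0257 0.0073]
 cap 1688 [0.5407 0.1682 0.152 ] [0.0249 0.0253 0.007 ]
 cap 150 [0.5098 0.12   0.1525] [0.0062 0.0157 0.0079]
 cap 156 [0.5077 0.0787 0.1526] [0.0101 0.0156 0.0079]
knob 4842 ((562.9617309570312, 90.96916961669922), (61.318424224853516, 78.7911376953125), 89.93305969238281) 0.24061819226358577
grasp [0.5013 0.0991 0.1635]
cell pts 4067 0.08351849771422112 0.1835037952929253
-0.07 171 x 0.496 0.5177 y 0.0828 0.1147 ymid 0.0987
-0.06 202 x 0.4965 0.5177 y 0.083 0.1148 ymid 0.0989
-0.05 661 x 0.4936 0.5174 y 0.0829 0.115 ymid 0.099
-0.04 192 x 0.5016 0.5133 y 0.0883 0.1102 ymid 0.0992
-0.03 176 x 0.5053 0.5129 y 0.0893 0.1091 ymid 0.0992
-0.02 311 x 0.5021 0.5147 y 0.0824 0.1159 ymid 0.0992
-0.01 537 x 0.5019 0.5145 y 0.0822 0.117 ymid 0.0996
0.0 1063 x 0.5003 0.5145 y 0.0804 0.1178 ymid 0.0991
0.01 611 x 0.5014 0.5137 y 0.082 0.116 ymid 0.099
```

View pics/w6c.png

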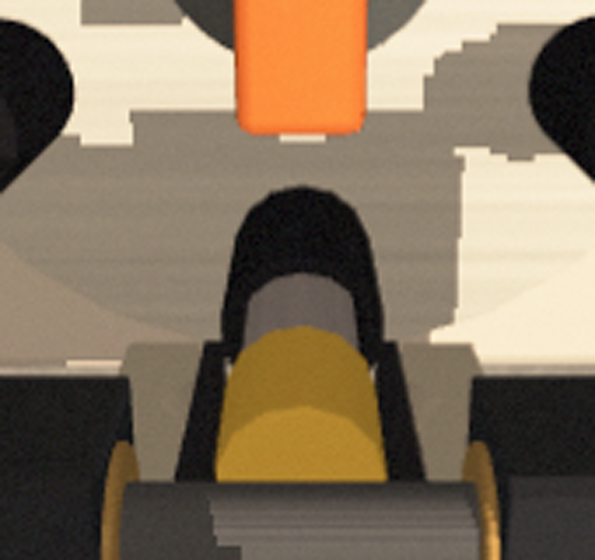

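No slip and no jam. The ball is past its peak: drag is about 2 N, with a 5.5 N side load. Continuing in about 1 mm steps and feeling for the stop.

carry_out(
  targets=[
    [[0,0,0,0,0,0.05,-0.6],[0,0,0,0,0,0.05,-0.6],[0,0,0,0,0,0,-0.6]],
  ],
)

```text
t: 16.15
eef_pos: [0.5012, 0.099, 0.3202]
ee_rot: [-3.141, -0.0, 0.0]
force: [4.4, -0.1, 2.2]
width: 0.0258
```

carry_out(
  targets=[
    [[0,0,0,0,0,0.05,-0.6],[0,0,0,0,0,0.05,-0.6],[0,0,0,0,0,0,-0.6]],
  ],
)

```text
t: 16.52
eef_pos: [0.501, 0.099, 0.3176]
ee_rot: [-3.141, 0.0, 0.0]
force: [5.8, 0.4, -0.2]
width: 0.0253
```

carry_out(
  targets=[
    [[0,0,0,0,0,0.04,-0.6],[0,0,0,0,0,0,-0.6]],
  ],
)

```text
t: 16.77
eef_pos: [0.5011, 0.099, 0.3166]
ee_rot: [-3.141, -0.0, 0.0]
force: [6.4, 0.8, 0.8]
width: 0.0256
```

carry_out(
  targets=[
    [[0,0,0,0,0,0.04,-0.6],[0,0,0,0,0,0,-0.6]],
  ],
)

```text
t: 17.02
eef_pos: [0.5011, 0.099, 0.3157]
ee_rot: [-3.141, -0.0, 0.0]
force: [6.6, 0.1, 0.6]
width: 0.0254
```

carry_out(
  targets=[
    [[0,0,0,0,0,0.04,-0.6],[0,0,0,0,0,0,-0.6]],
  ],
)

```text
t: 17.27
eef_pos: [0.5011, 0.099, 0.3147]
ee_rot: [-3.141, -0.0, 0.0]
force: [4.8, -0.4, 0.8]
width: 0.0254
```

carry_out(
  targets=[
    [[0,0,0,0,0,0.04,-0.6],[0,0,0,0,0,0,-0.6]],
  ],
)

```text
t: 17.52
eef_pos: [0.5011, 0.099, 0.3137]
ee_rot: [-3.141, -0.0, 0.0]
force: [6.7, -0.3, 1.0]
width: 0.0254
```

carry_out(
  targets=[
    [[0,0,0,0,0,0.04,-0.6],[0,0,0,0,0,0,-0.6]],
  ],
)

```text
t: 17.77
eef_pos: [0.5013, 0.099, 0.3133]
ee_rot: [-3.141, -0.001, 0.001]
force: [5.6, 0.2, 4.3]
width: 0.0257
```

carry_out(
  targets=[
    [[0,0,0,0,0,0.03,-0.6],[0,0,0,0,0,0,-0.6]],
  ],
)

```text
t: 18.02
eef_pos: [0.5014, 0.099, 0.313]
ee_rot: [-3.141, -0.002, 0.001]
force: [4.5, 0.5, 11.1]
width: 0.0253
```

```bash
python3 st.py
python3 - <<'E'
from h import *
im,d=arm.grab_frame("wrist"); cm=arm.camera_model("wrist"); cv2.imwrite("pics/w7.png",im[:,:,::-1]); np.save("pics/w7.npy",d); np.save("pics/w7cm.npy",cm['world_from_camera'])
E
python3 c.py w7; python3 st.py
```

```text
t 18.02 grasp [0.5017 0.099  0.1537] rpy [-1.7999e+02 -9.0000e-02  5.0000e-02] F [ 4.55  0.55 11.13] w 0.0253 q [ 0.58  0.17 -0.47  0.   -0.92  0.99]
turn units [-0.001 -0.011  0.007] shift units now-axes [-0.021  0.01  -1.33 ] after-turn axes [-0.023  0.01  -1.33 ]
M [-0.16 -1.31 -0.  ]
rim 583 [0.5108 0.0989 0.1202] [0.5071 0.0989 0.12  ] [0.4965 0.083  0.116 ] [0.5176 0.1148 0.1239]
 r [0.0051 0.0068 0.0103 0.0143 0.017 ]
inside 16 0.09802757604611342
 cap 2410 [0.6171 0.1686 0.1522] [0.0197 0.026  0.0074]
 cap 2340 [0.6174 0.0307 0.1523] [0.019  0.0263 0.0077]
 cap 1517 [0.5808 0.1155 0.1538] [0.0385 0.0118 0.004 ]
 cap 1560 [0.5809 0.0834 0.1536] [0.0383 0.0119 0.0055]
 cap 1948 [0.5413 0.0305 0.1521] [0.0252 0.026  0.0071]
 cap 1912 [0.5407 0.1679 0.152 ] [0.0248 0.0262 0.0068]
 cap 233 [0.5086 0.0786 0.1525] [0.0095 0.0157 0.0079]
 cap 222 [0.5084 0.1199 0.1525] [0.0095 0.0157 0.008 ]
knob 5816 ((563.4296875, 101.8699951171875), (19.042823791503906, 78.43904113769531), 81.954345703125) 0.23200050397062344
grasp [0.5016 0.0991 0.1538]
cell pts 4059 0.07404921275638301 0.17376131491725527
-0.07 161 x 0.5051 0.5176 y 0.0831 0.1147 ymid 0.0989
-0.06 197 x 0.4966 0.5174 y 0.083 0.1148 ymid 0.0989
-0.05 231 x 0.4968 0.5176 y 0.0829 0.115 ymid 0.099
-0.04 643 x 0.4965 0.5176 y 0.083 0.1151 ymid 0.099
-0.03 170 x 0.506 0.5132 y 0.0893 0.1091 ymid 0.0992
-0.02 309 x 0.5024 0.515 y 0.0826 0.1159 ymid 0.0992
-0.01 537 x 0.5025 0.5146 y 0.0822 0.1163 ymid 0.0993
0.0 1038 x 0.5002 0.5145 y 0.0804 0.1178 ymid 0.0991
0.01 637 x 0.5018 0.5146 y 0.0821 0.116 ymid 0.099
t 18.07 grasp [0.5016 0.0991 0.1538] rpy [-1.7999e+02 -9.0000e-02  5.0000e-02] F [ 4.33 -0.45  9.99] w 0.0257 q [ 0.58  0.17 -0.47  0.   -0.92  0.99]
turn units [-0.002 -0.011  0.006] shift units now-axes [-0.02  0.01 -1.33] after-turn axes [-0.022  0.01  -1.33 ]
M [-0.24 -1.31  0.03]
```

View pics/w7c.png

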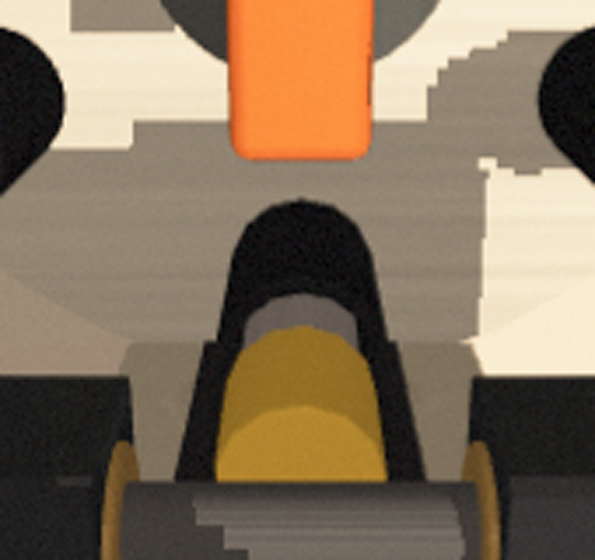

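Resistance rose sharply over the last 0.3–0.4 mm steps: 1, then 4.3, then 11 N, with the tool almost stationary. The foot is about 33 mm below the rim, so the cell is on the stop and within limits. Releasing and lifting straight up.

carry_out(
  targets=[
    [[0,0,0,0,0,0,-0.2],[0,0,0,0,0,0,0.1],[0,0,0,0,0,0,0.1],[0,0,0,0,0,-0.3,0.1],[0,0,0,0,0,-0.6,0.1],[0,0,0,0,0,-0.8,0.1],[0,0,0,0,0,-0.8,0.1],[0,0,0,0,0,-0.8,0.1],[0,0,0,0,0,0,0.1]],
  ],
)

```text
t: 19.2
eef_pos: [0.5014, 0.0991, 0.3972]
ee_rot: [-3.14, -0.004, 0.001]
force: [0.9, -0.1, 0.0]
width: 0.0479
```

Run:
```python
from mv import *
need(.5809,.0992,.185,0)
im,d=arm.grab_frame("wrist"); cm=arm.camera_model("wrist"); cv2.imwrite("pics/w8.png",im[:,:,::-1]); np.save("pics/w8.npy",d); np.save("pics/w8cm.npy",cm['world_from_camera'])
W=cloud(d,cm); H=hsv(im); h,s,v=[H[...,i].astype(int) for i in range(3)]
y=(d>0)&(abs(h-25)<8)&(s>120)&(v>60)&(np.hypot(W[...,0]-.501,W[...,1]-.099)<.025)&(W[...,2]<.18); P=W[y]
hist,e=np.histogram(P[:,2],20); print(list(zip(e.round(4),hist)))
t=P[P[:,2]>P[:,2].max()-.006]; print(len(P),t.mean(0),(t.min(0)+t.max(0))/2, np.median(t[:,2]))
m=(d>0)&(abs(h-12)<6)&(s>170)&(W[...,2]>.190)&(W[...,2]<.206)&(np.hypot(W[...,0]-.581,W[...,1]-.099)<.03); P=W[m]
print('knob',len(P),cv2.minAreaRect((P[:,:2]*1000).astype(np.float32)))
im,d=arm.grab_frame("top"); cm=arm.camera_model("top"); cv2.imwrite("pics/t8.png",im[:,:,::-1]); 
im,d=arm.grab_frame("scene"); cv2.imwrite("pics/s8.png",cv2.resize(im[130:270,290:470,::-1],None,fx=4,fy=4,interpolation=cv2.INTER_CUBIC))
cm=arm.camera_model("scene");W=cloud(d,cm); H=hsv(im); h,s,v=[H[...,i].astype(int) for i in range(3)]
y=(d>0)&(abs(h-27)<8)&(s>130)&(v>60)&(np.hypot(W[...,0]-.502,W[...,1]-.099)<.03); P=W[y]
if len(P): t=P[P[:,2]>P[:,2].max()-.006]; print('scene',len(P),P[:,2].max(),t.mean(0))
```

```text
t 19.2 grasp [0.502  0.0994 0.2379] rpy [-1.7989e+02 -2.2000e-01  4.0000e-02] F [ 0.92 -0.08  0.02] w 0.0479 q [ 0.58  0.09 -0.36  0.   -1.12  0.99]
turn units [-0.014 -0.027  0.005] shift units now-axes [3.149 0.014 2.13 ] after-turn axes [3.157 0.007 2.118]
[(np.float64(0.0943), np.int64(1)), (np.float64(0.0978), np.int64(0)), (np.float64(0.1013), np.int64(0)), (np.float64(0.1048), np.int64(0)), (np.float64(0.1083), np.int64(1)), (np.float64(0.1119), np.int64(0)), (np.float64(0.1154), np.int64(1)), (np.float64(0.1189), np.int64(3)), (np.float64(0.1224), np.int64(0)), (np.float64(0.1259), np.int64(0)), (np.float64(0.1294), np.int64(0)), (np.float64(0.133), np.int64(2)), (np.float64(0.1365), np.int64(23)), (np.float64(0.14), np.int64(30)), (np.float64(0.1435), np.int64(34)), (np.float64(0.147), np.int64(30)), (np.float64(0.1506), np.int64(34)), (np.float64(0.1541), np.int64(37)), (np.float64(0.1576), np.int64(46)), (np.float64(0.1611), np.int64(741))]
983 [0.50358447 0.0988774  0.16263189] [0.5030571  0.09862437 0.16168964] 0.16276570169259053
knob 1672 ((579.9100341796875, 99.21868133544922), (42.664608001708984, 13.624762535095215), 0.608465850353241)
scene 206 0.3145055322676194 [0.49783496 0.07781784 0.31211764]
```

View pics/w8.png

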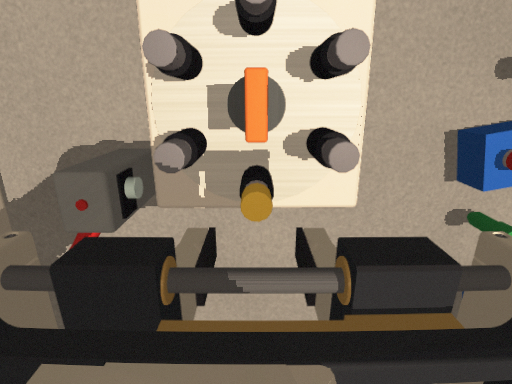

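View pics/s8.png

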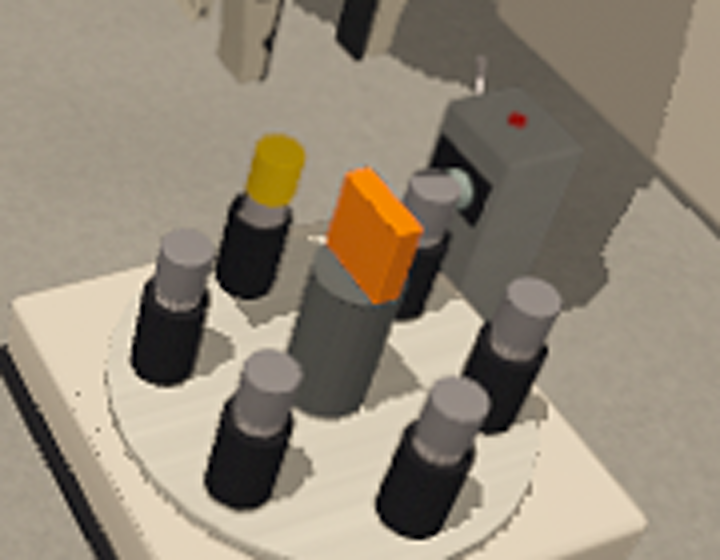

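Released. The yellow cap top is at z = 0.163, so the foot is 33 mm below the rim and hasn't sprung back; the cell stands upright at (200,257) in the wrist view. The knob bar lies along world x at (0.580, 0.099), so I'm going there.

carry_out(
  targets=[
    [[0,0,0,0.6,0.01,0,0.1],[0,0,0,1,0,0,0.1],[0,0,0,1,0,0,0.1],[0,0,0,0.54,0,0,0.1],[0,0,0,0,0,0.4,0.1],[0,0,0,0,0,0.7,0.1],[0,0,0,0,0,0.6,0.1],[0,0,0,0,0,0.4,0.1],[0,0,0,0,0,0,0.1]],
  ],
)

```text
t: 20.48
eef_pos: [0.5792, 0.0987, 0.3414]
ee_rot: [3.141, 0.001, 0.001]
force: [0.2, 0.7, 1.2]
width: 0.0482
```

Run:
```python
from mv import *
need(.5809,.0992,.185,0)
im,d=arm.grab_frame("wrist"); cv2.imwrite("pics/w9.png",im[:,:,::-1])
```

```text
t 20.48 grasp [0.5789 0.0986 0.1821] rpy [1.7996e+02 8.0000e-02 3.0000e-02] F [0.17 0.75 1.15] w 0.0482 q [ 0.5   0.27 -0.27 -0.   -1.03  1.07]
turn units [0.004 0.01  0.004] shift units now-axes [ 0.078 -0.024 -0.118] after-turn axes [ 0.078 -0.025 -0.118]
```

View pics/w9.png

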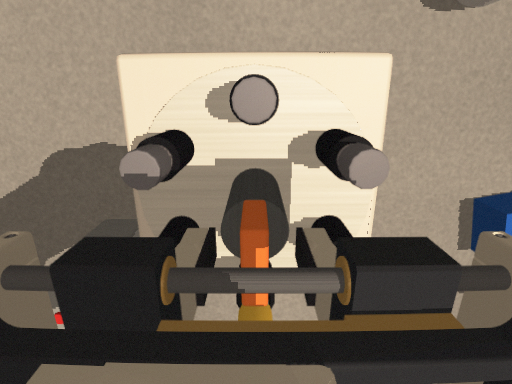

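The knob bar (col 255) lies between the pads (cols 205 and 305). Small correction, then grip it.

carry_out(
  targets=[
    [[0,0,0,0.08,-0.02,-0.12,0.1],[0,0,0,0,0,0,-0.5],[0,0,0,0,0,0,-0.9],[0,0,0,0,0,0,-0.9],[0,0,0,0,0,0,-0.9],[0,0,0,0,0,0,-0.9],[0,0,0,0,0,0,-0.9]],
  ],
  squeeze=50,
)

```text
t: 21.4
eef_pos: [0.5815, 0.0992, 0.3451]
ee_rot: [3.141, 0.0, 0.001]
force: [-0.4, -0.1, 0.7]
width: 0.0134
```

```bash
python3 st.py
```

```text
t 21.4 grasp [0.5815 0.0992 0.1858] rpy [1.7999e+02 1.0000e-02 3.0000e-02] F [-0.39 -0.15  0.67] w 0.0134 q [ 0.5   0.27 -0.26  0.   -1.04  1.07]
turn units [0.001 0.001 0.004] shift units now-axes [-3.214  0.013 -0.046] after-turn axes [-3.214  0.015 -0.046]
M [-0.14  0.23  0.08]
```

carry_out(
  targets=[
    [[0,0,0.3,0,0,0,-0.9],[0,0,0.5,0,0,0,-0.9],[0,0,0.5,0,0,0,-0.9],[0,0,0.5,0,0,0,-0.9],[0,0,0.5,0,0,0,-0.9],[0,0,0.5,0,0,0,-0.9],[0,0,0.2,0,0,0,-0.9],[0,0,0,0,0,0,-0.9]],
  ],
)

```text
t: 22.4
eef_pos: [0.5815, 0.099, 0.3452]
ee_rot: [3.141, -0.0, -0.418]
force: [0.6, -2.7, -0.3]
width: 0.0138
```

```bash
python3 st.py
python3 - <<'E'
from h import *
im,d=arm.grab_frame("wrist"); cv2.imwrite("pics/w10.png",im[:,:,::-1])
E
```

```text
t 22.4 grasp [0.5815 0.0989 0.1859] rpy [179.99  -0.   -23.96] F [ 0.62 -2.7  -0.3 ] w 0.0138 q [ 0.5   0.27 -0.26  0.   -1.04  0.65]
turn units [ 2.000e-03  0.000e+00 -2.995e+00] shift units now-axes [-2.937  1.312 -0.046] after-turn axes [-3.217  0.006 -0.046]
M [-0.87 -0.17 -0.23]
```

View pics/w10.png

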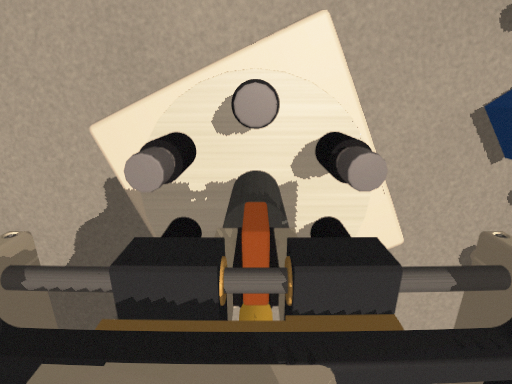

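The carousel turns with the tool: the housing has rotated in view, while the tubes and knob stay put relative to the camera. Remaining turn is 36°.

carry_out(
  targets=[
    [[0,0,0.3,0,0,0,-0.9],[0,0,0.5,0,0,0,-0.9],[0,0,0.5,0,0,0,-0.9],[0,0,0.5,0,0,0,-0.9],[0,0,0.5,0,0,0,-0.9],[0,0,0.5,0,0,0,-0.9],[0,0,0.5,0,0,0,-0.9],[0,0,0.5,0,0,0,-0.9],[0,0,0.5,0,0,0,-0.9],[0,0,0.2,0,0,0,-0.9],[0,0,0,0,0,0,-0.9],[0,0,0,0,0,0,-0.9]],
  ],
)

```text
t: 23.95
eef_pos: [0.5814, 0.0989, 0.3452]
ee_rot: [3.141, -0.0, -1.046]
force: [-0.4, -5.5, 2.0]
width: 0.0137
```

```bash
python3 st.py
python3 - <<'E'
from h import *
im,d=arm.grab_frame("wrist"); cv2.imwrite("pics/w11.png",im[:,:,::-1])
im,d=arm.grab_frame("top"); cm=arm.camera_model("top");W=cloud(d,cm); H=hsv(im); h,s,v=[H[...,i].astype(int) for i in range(3)]
m=(d>0)&(W[...,2]>.147)&(W[...,2]<.158)&(s<100)&(np.hypot(W[...,0]-.5815,W[...,1]-.098)<.1); nn,lab,st,ce=cv2.connectedComponentsWithStats(m.astype(np.uint8))
for i in range(1,nn):
    if st[i,4]>40:
        P=W[lab==i]; c=(P.min(0)+P.max(0))/2; print(st[i,4],c.round(4),np.degrees(np.arctan2(c[1]-.0978,c[0]-.581)).round(1))
E
```

```text
t 23.95 grasp [0.5813 0.0988 0.1859] rpy [ 1.7996e+02 -2.0000e-02 -5.9910e+01] F [-0.38 -5.45  2.04] w 0.0137 q [ 0.5   0.27 -0.26  0.   -1.04  0.03]
turn units [ 6.000e-03  1.000e-03 -7.488e+00] shift units now-axes [-1.61   2.774 -0.044] after-turn axes [-3.207e+00 -2.000e-03 -4.500e-02]
M [-1.85  0.32 -0.1 ]
73 [0.6615 0.0961 0.1523] -1.2
96 [0.6203 0.028  0.1521] -60.6
82 [0.5418 0.0256 0.1523] -118.5
43 [0.4974 0.0948 0.152 ] -177.9
```

View pics/w11.png

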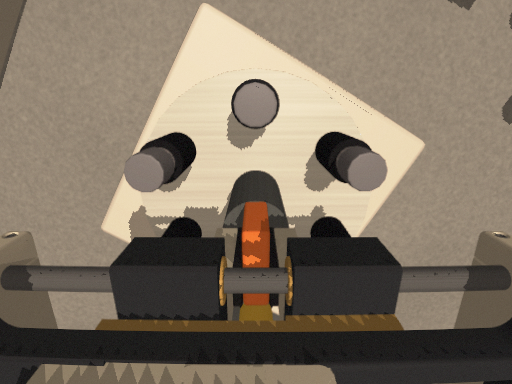

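The turn reads 60°, with tubes at multiples of 60° in the top view. Letting go and lifting away.

carry_out(
  targets=[
    [[0,0,0,0,0,0,-0.4],[0,0,0,0,0,0,0.1],[0,0,0,0,0,0,0.1],[0,0,0,0,0,-0.3,0.1],[0,0,0,0,0,-0.6,0.1],[0,0,0,0,0,-0.8,0.1],[0,0,0,0,0,-0.8,0.1],[0,0,0,0,0,-0.8,0.1],[0,0,0,0,0,-0.7,0.1],[0,0,0,0,0,0,0.1]],
  ],
)

```text
t: 25.3
eef_pos: [0.5817, 0.0993, 0.4473]
ee_rot: [-3.138, -0.0, -1.047]
force: [-0.2, -0.1, -0.7]
width: 0.0483
```

Run:
```python
from mv import *
need(.5,.0,.3,-60)
C=np.array([.5809,.0993])
im,d=arm.grab_frame("wrist"); cm=arm.camera_model("wrist"); cv2.imwrite("pics/w12.png",im[:,:,::-1])
W=cloud(d,cm); H=hsv(im); h,s,v=[H[...,i].astype(int) for i in range(3)]
m=(d>0)&(W[...,2]>.147)&(W[...,2]<.158)&(s<100)&(np.hypot(W[...,0]-C[0],W[...,1]-C[1])<.1); nn,lab,st,ce=cv2.connectedComponentsWithStats(m.astype(np.uint8))
for i in range(1,nn):
    if st[i,4]>300:
        P=W[lab==i]; c=(P.min(0)+P.max(0))/2; print(st[i,4],c.round(4),np.degrees(np.arctan2(c[1]-C[1],c[0]-C[0])).round(2),np.hypot(*(c[:2]-C)).round(4))
y=(d>0)&(abs(h-25)<8)&(s>120)&(v>60)&(np.hypot(W[...,0]-C[0],W[...,1]-C[1])<.1)&(np.hypot(W[...,0]-C[0],W[...,1]-C[1])>.05)&(W[...,2]<.18)&(W[...,2]>.13); P=W[y]
if len(P): t=P[P[:,2]>P[:,2].max()-.006]; c=(t.min(0)+t.max(0))/2; print('yellow',len(t),c,np.median(t[:,2]),np.degrees(np.arctan2(c[1]-C[1],c[0]-C[0])))
m=(d>0)&(abs(h-12)<6)&(s>170)&(W[...,2]>.190)&(W[...,2]<.206)&(np.hypot(W[...,0]-.581,W[...,1]-.099)<.03); P=W[m]
print('knob',cv2.minAreaRect((P[:,:2]*1000).astype(np.float32)))
im,d=arm.grab_frame("scene"); cv2.imwrite("pics/s12.png",im[:,:,::-1])
```

```text
t 25.3 grasp [0.5822 0.0995 0.288 ] rpy [-1.798e+02 -2.000e-02 -5.997e+01] F [-0.22 -0.07 -0.71] w 0.0483 q [ 0.5   0.19 -0.12  0.   -1.26  0.02]
turn units [-0.025 -0.003  0.004] shift units now-axes [ 1.799  4.838 -0.495] after-turn axes [ 1.802  4.839 -0.479]
641 [0.62   0.0301 0.152 ] -60.55 0.0795
546 [0.6596 0.0991 0.1505] -0.17 0.0787
538 [0.5401 0.0297 0.1513] -120.39 0.0807
397 [0.5899 0.1021 0.1505] 17.09 0.0094
427 [0.5761 0.0939 0.1506] -131.44 0.0073
378 [0.6196 0.1682 0.1503] 60.7 0.079
406 [0.4999 0.0965 0.1506] -178.03 0.081
yellow 385 [0.54100212 0.16436511 0.16171278] 0.16243801308995892 121.51659645400912
knob ((580.4236450195312, 98.4684066772461), (13.510729789733887, 43.6286506652832), 30.471010208129883)
```

View pics/w12.png

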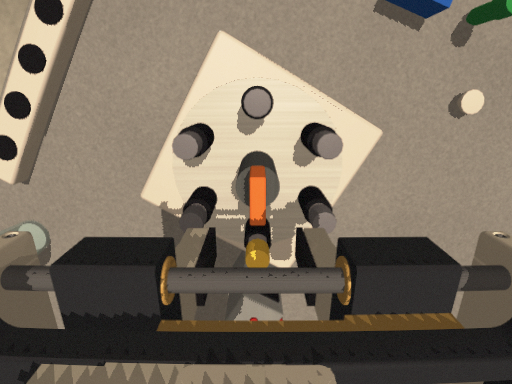

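View pics/s12.png

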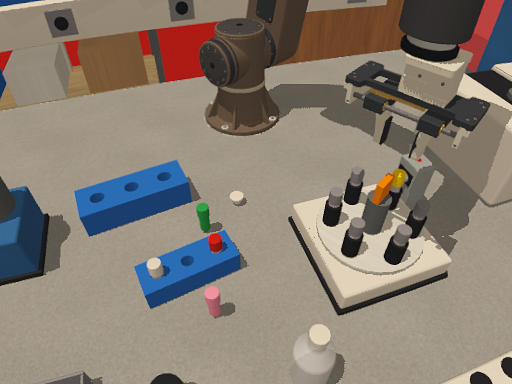

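The wrist view shows the yellow cell at (255,257) in front of the reader. The scene view shows white (267,155) and red (242,216) still in the rack, and the gripper clear. The knob has turned 60.1° and the cap height is unchanged, so I'm handing in.

```bash
python3 -c "
from station import arm
print(arm.job_done()); print(arm.get_state()['t'])"
```

```text
the job is handed in; nothing more can be done
None
the job is handed in; nothing more can be done
```

The yellow-capped cell is in the changer's empty pocket, pressed home, and the carousel is turned one click clockwise so the cell stands at the reader. I handed the job in at about 25 s, with the gripper open and clear.

- **Pressing home:** Drag stayed at about 4 N or less past the ball. At the stop the push rose sharply, 1 to 4 to 11 N with almost no travel, so it stayed under 20 N at every reading.
- **Depth:** The cell's foot is about 33 mm below the rim. The cap top read z = 0.163 m after release and 0.162 m after the turn, so it did not spring back.
- **Turn:** The knob bar turned about 60.1°. The tubes stand at multiples of 60° to within about 2°; partly hidden ones read worst. The yellow cell measures at about 121°, on the reader side.
- **Other cells:** The white and red cells are still in the rack, and I never touched the look-alikes.
- **Disagreements:** I could not see the plate once the cell was in. From its height before, I expected the foot to stop about 1.5 mm higher than it did. It stopped lower, so the plate should be fully pressed. I also overshot by 13 mm in the air above the pocket and corrected it before going in.

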